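Make up the parts caddy for the next rig run

TASK

Make up the parts caddy on top of the power supply for the next run of the test rig: stand the blue-capped vial in the blue cell, the black-capped vial in the black cell, the copper block in the red cell and the steel weight with the knob in the yellow cell, each upright as it stands now and flat on the cell's floor. Set each one down rather than dropping it, and leave the white-capped vial and the stepped steel adapter where they are.

Things in the scene. Friction and masses are not known exactly. Their poses are not given: they have to be found in the camera images.
- vial_blue_mid (a point): Sample vial with a blue cap, 22 mm in diameter, 58 mm high, about 25 g. The point is its centre, 29 mm above its underside; z up. The three vials, the weight and the block stand about 85 mm apart on a fixed grey riser with a green rubber top, 0.10 m above the worktop (300 x 165 mm), beside the window.
- vial_black_mid (a point): Sample vial with a black cap, 22 mm in diameter, 52 mm high, about 25 g. The point is its centre, 26 mm above its underside; z up. Near the riser: the window sill, 0.16 m high (y below -0.41) and the amplifier (x 0.20 to 0.45, y -0.18 to 0.05, 0.16 m high with a board on it).
- weight_mid (a point): Steel weight, 0.35 to 0.6 kg: cylinder 42 mm in diameter and 39 mm high with a knob 21 mm in diameter on top, 56 mm over all. Take it by the knob (39 to 56 mm above its underside). The point is the centre, 28 mm above its underside; z up.
- block_mid (a point): Copper-brown rectangular bus block, about 0.3 kg, 20 mm (its x) by 44 mm (its y) by 34 mm high; two screw heads stand out 4 mm on its -x face (they offer no resistance). The point is the centre of the 20 x 44 mm body, 17 mm above its underside; z up. Grip across its x; its y fits along the cell's y or x.
- vial_white_mid (a point): Sample vial with a white cap, 22 mm in diameter, 46 mm high: to be left where it stands. The point is its centre, 23 mm above its underside; z up.
- adapter_mid (a point): Light-grey steel adapter stepped from a hexagon nut at the foot to a narrow round top, 26 x 30 mm and 38 mm high, no knob: to be left where it stands, on top of the beige amplifier (0.132 m high). The point is its centre, 19 mm above its underside.
- cell_blue: Open blue plastic box, a fixed cell of the caddy: 82 mm (its x) by 60 mm (its y) outside, 14 mm high, walls and floor 2.5 mm thick (inside 77 x 55 mm). Origin: centre of its underside, 0.246 m above the worktop; z up. The four cells stand in a row along their y, centres 61 mm apart, in a fixed aluminium tray (88 x 265 mm, 10 mm high); the order of colours varies.
- cell_red: Open red plastic box, a fixed cell of the caddy: 82 mm (its x) by 60 mm (its y) outside, 14 mm high, walls and floor 2.5 mm thick (inside 77 x 55 mm). Origin: centre of its underside, 0.246 m above the worktop; z up. The caddy lies on top of the white power supply, whose top is 0.243 m above the worktop.
- cell_yellow: Open yellow plastic box, a fixed cell of the caddy: 82 mm (its x) by 60 mm (its y) outside, 14 mm high, walls and floor 2.5 mm thick (inside 77 x 55 mm). Origin: centre of its underside, 0.246 m above the worktop; z up. The power supply below it takes up x 0.50 to 0.62, y -0.23 to 0.09.
- cell_black: Open black plastic box, a fixed cell of the caddy: 82 mm (its x) by 60 mm (its y) outside, 14 mm high, walls and floor 2.5 mm thick (inside 77 x 55 mm). Origin: centre of its underside, 0.246 m above the worktop; z up. Farther left and ahead stand a canister (0.38 m high, round x 0.585, y 0.32) and the test rig (0.46 m high); ahead the analyser (0.28 m high, x over 0.63).

How it is judged:
By the outcome, as a careful person would: the job done as asked, in the order asked, and still so for the second after the job is handed in, with the robot touching nothing.
It also fails if it takes over 101 s, if anything falls off the work surface, if the arm or the gripper's body presses on something with over 40 N, if the wrist force passes 120 N, or if a joint passes its speed limit or range.

ROBOT

A 6-joint arm with a two-finger parallel gripper is mounted at the origin on the work surface; the furniture and walls round the work are solid. World frame = base frame: x ahead of the robot, y to its left, z up, the work surface at z = 0. Lengths are in mm, angles in rad, forces in N, time in s.
With the tool pointing down it reaches from about 350 to 775 mm from the base axis. Payload 7.3 kg.
Tool frame: the origin (TCP) lies at the very end of the fingers, on their centre line; the grasp point (between the pads) lies bot.grip_point_offset behind it (bot.grip_point_offset is the distance from the TCP to the grasp point, in mm); z points along the fingers, y is the line along which they close (so a half turn about z gives the same grasp; the last joint's range is limited). The gripper opens to 92 mm and grips with 3 to 60 N. Pads are 19 mm wide; open, the fingers measure 130 mm over their backs; the gripper's body (75 mm by 190 mm) begins 47 mm behind the grasp point.
Start: joints at [1.02, 0.342, 1.524, -0, 1.275, -0.146], TCP at [206.751, 482.596, 226.741] pointing down, gripper open.
Joint ranges: [-2.53, 2.53], [-0.77, 2.02], [0.04, 2.7], [-1, 4.14], [0.28, 2.66], [-3.11, 3.11]. Speed limits (rad/s): [2.57, 2.57, 3.14, 3.14, 3.14, 3.14].

INTERFACE

Orientations are given as [roll, pitch, yaw] about the fixed x, y, z axes, in that order (R = Rz(yaw) Ry(pitch) Rx(roll)).
In Python, from plant import bot gives the robot as it stands. The module is installed in compiled form; this text tells all that it offers.
- The arm moves only by the tool carry_out, never from a script. Its argument "plan" is a list of rows, each an object of numbers: "tx", "ty", "tz": the shift along the world's x, y, z in mm; "rx", "ry", "rz": the turn, a rotation vector about the world's x, y, z in rad. A call has 1 to 12 rows; each row shifts and turns the commanded pose from where the row before left it; what a row does not reach is not made up. A row lasts 1/10 s, in which the tool goes at most 50 mm and 8.59 degrees, less where a joint would pass 70% of its speed; a pose out of reach is approached as far as the arm can. A call with a gripper value outside its range is refused whole. "gripper" is the closure, from 0 (fully open) to 1 (shut), set as the call begins (left out, the last holds). The fingers move at their own pace and stop on an object; the grip force is fixed at half the most. Time passes only in rows, so rows that do not move let the fingers close. It gives the time, the measured TCP pose, the force, the opening and the grip force at its end, in the units of the state.
- bot.get_obs(): the state, without advancing time (a new reading comes with each control period).
- bot.capture(name): name is "scene" or "side" or "wrist"; returns the picture (384x512x3 uint8, red, green, blue); there is no depth.
- bot.camera_model(name): a dict with "camera_matrix" (3x3 intrinsics, pixels), "dist" ([k1, k2, p1, p2, k3] as OpenCV has them; the pictures are not rectified), "R" (3x3) and "t" (3): a world point X has camera coordinates R X + t. Camera axes: x right, y down, z forward; pixel columns grow to the right and rows downward; lengths in mm; the calibration is good to about 2 mm. A picture is of the moment at which its call begins: read the wrist's pose just before it. camera_model takes no time and is no camera call; for the wrist camera it gives the pose at the moment of the call.
- bot.close_job(): hands the job in; it is judged then, once.
The state is a dict: "time": time; "joint_positions": joint angles; "dq": joint speeds; "tau": joint torques, N m; "tool_pos": TCP position; "tcp_rot": TCP orientation; "contact_force": force on the tool from outside, world axes, zero at the start; "moment": the same for the moment, N m; "grip_width": finger opening in mm; "finger_force": force on a finger pad.
Only numpy, scipy, OpenCV 4.12 (cv2) and the standard library are available. Lean on these libraries where they do the work, as an engineer would, in place of code of your own. Each camera call takes 0.05 s, during which the arm holds its last target. There are 200 camera calls.

## Working session

There is one attempt and no reset: what is moved stays moved. The work goes in short steps, Python scripts to look and compute and a tool call to move; the robot and the scene stay as the last step left them, time stands still between calls to the robot, and variables do not carry over. Pictures are saved under pics/ and viewed, at most 18 in all, crops included, and the job is handed in when it is done.

Besides the shell and the picture viewer there is one more tool, called after "Request:" as a command line: name --argument value ..., lists and objects as JSON in quotes. carry_out: Moves the arm, as the interface text tells. Its arguments: {"type":"object","properties":{"plan":{"type":"array"},"gripper":{"type":"number"}},"required":["plan"]}

```bash
mkdir -p pics
cat > h.py <<'E'
import numpy as np, cv2
from plant import bot
def save(n,f):
    im=bot.capture(n); cv2.imwrite(f'pics/{f}.png',im[:,:,::-1]); return im
def ray(m,uv,z):
    K=np.array(m['camera_matrix'],float);d=np.array(m['dist'],float);R=np.array(m['R']);t=np.array(m['t']).ravel()
    p=cv2.undistortPoints(np.array([[uv]],float),K,d)[0,0]
    dr=R.T@np.array([p[0],p[1],1]);c=-R.T@t
    return c+dr*(z-c[2])/dr[2]
def proj(m,X):
    R=np.array(m['R']);t=np.array(m['t'],float).ravel()
    return cv2.projectPoints(np.array(X,float).reshape(-1,3),cv2.Rodrigues(R)[0],t,np.array(m['camera_matrix'],float),np.array(m['dist'],float))[0][:,0]
E
python3 - <<'E'
from h import *
print(bot.get_obs(), bot.grip_point_offset)
for n in ('scene','side','wrist'):
    m=bot.camera_model(n);print(n,m); save(n,n+'0')
a=cv2.imread('pics/scene0.png');b=cv2.imread('pics/side0.png')
E
```

```text
{'time': 0.0, 'joint_positions': array([ 1.02001102e+00,  3.42713874e-01,  1.52505881e+00, -4.34672840e-06,
        1.27537517e+00, -1.46001453e-01]), 'dq': array([ 0.00039775,  0.00083938, -0.00065574, -0.00101057,  0.00059396,
       -0.00062066]), 'tau': array([-6.27962090e-04, -4.31254363e+01, -2.44211894e+01,  7.16717751e-02,
        5.62960468e-02, -1.46898501e-04]), 'tool_pos': array([206.51485446, 482.21967591, 226.0349649 ]), 'tcp_rot': array([-3.14005339e+00, -2.22144052e-04,  2.73680990e+00]), 'contact_force': array([-0.70149808, -0.19500674, -0.2743838 ]), 'moment': array([ 0.03364725, -0.0227141 ,  0.02952646]), 'finger_force': 0.0, 'grip_width': 91.7532745899047} 18.8
scene {'camera_matrix': array([[403.00935334,   0.        , 256.06333526],
       [  0.        , 403.00935334, 194.08823849],
       [  0.        ,   0.        ,   1.        ]]), 'dist': array([-0.13262333,  0.        ,  0.        ,  0.        ,  0.        ]), 'R': array([[-0.69029451, -0.7233381 ,  0.01659743],
       [-0.56263984,  0.52223221, -0.64086655],
       [ 0.45489548, -0.45172504, -0.76747286]]
[... 283 characters left out ...]
   ,  0.        ,  0.        ]), 'R': array([[-0.94881785,  0.31528825, -0.01838475],
       [ 0.21439197,  0.60025307, -0.77054029],
       [-0.2319068 , -0.73504393, -0.6371261 ]]), 't': array([496.79243368, 172.80145873, 961.19304758])}
wrist {'camera_matrix': array([[282.98616385,   0.        , 259.07563209],
       [  0.        , 282.98616385, 191.2552036 ],
       [  0.        ,   0.        ,   1.        ]]), 'dist': array([0.0207191, 0.       , 0.       , 0.       , 0.       ]), 'R': array([[ 0.39354524,  0.91930445, -0.00121277],
       [ 0.88513567, -0.37856093,  0.2706039 ],
       [ 0.24830826, -0.10756835, -0.96269001]]), 't': array([-524.71563042,  -35.2021365 ,  390.17326702])}
```

View pics/scene0.png

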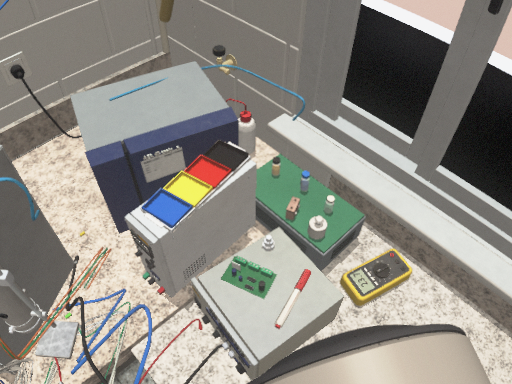

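View pics/side0.png

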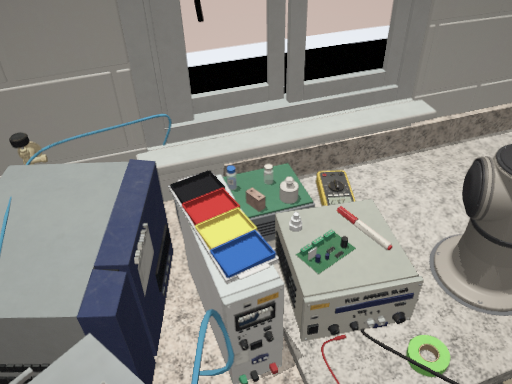

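Scene camera: the black vial is at about (277,166), blue (305,182), white (330,204), the block (292,209), the weight (318,228) and the adapter (268,242). The cell centres are blue (168,208), yellow (188,187), red (211,170) and black (233,155). The side view agrees on that order. The black vial is hidden there behind the power supply.

Run:
```python
from h import *
m=bot.camera_model('scene'); s=bot.camera_model('side')
for n,uv,z in [('black vial top',(277,157),152),('blue top',(305,172),158),('white top',(330,197),146),('weight top',(318,218),156),('block top',(293,203),134),('cellblue',(168,208),256),('yel',(188,187),256),('red',(211,170),256),('blk',(233,155),256),('adapter top',(268,236),170)]:
    print(n,ray(m,uv,z).round())
for n,uv,z in [('blue top',(231,167),158),('white top',(269,166),146),('weight top',(290,180),156),('block top',(256,193),134),('cellblue',(243,254),256),('yel',(226,230),256),('red',(212,207),256),('blk',(201,187),256),('adapter',(296,214),170)]:
    print(n,ray(s,uv,z).round())
print(proj(m,[[585,320,380],[585,320,0],[350,482,460],[206,482,226]]),-np.array(m['R']).T@m['t'])
```

```text
black vial top [ 562. -342.  152.]
blue top [ 474. -351.  158.]
white top [ 385. -343.  146.]
weight top [ 360. -268.  156.]
block top [ 439. -273.  134.]
cellblue [539.  -3. 256.]
yel [556. -66. 256.]
red [ 561. -131.  256.]
blk [ 563. -196.  256.]
adapter top [ 397. -144.  170.]
blue top [ 469. -348.  158.]
white top [ 381. -338.  146.]
weight top [ 360. -261.  156.]
block top [ 436. -269.  134.]
cellblue [543.   2. 256.]
yel [554. -56. 256.]
red [ 562. -118.  256.]
blk [ 567. -178.  256.]
adapter [ 395. -140.  170.]
[[-27.98178079 253.28375348]
 [ 60.0412375  342.03686136]
 [-94.64379886 424.47353996]
 [ 46.33752059 540.58597246]] [ 75.48912186 213.59489894 882.72464226]
```

View pics/wrist0.png

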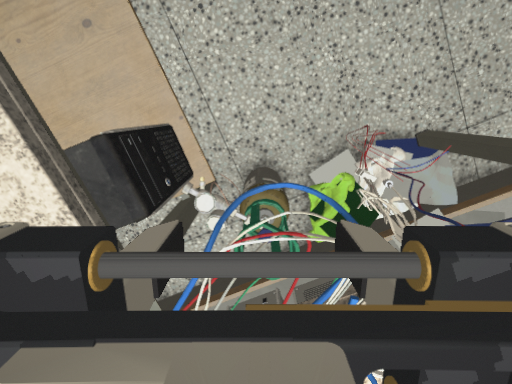

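The wrist view shows only cables below. I'll raise the arm, swing round with the tool turned to yaw 90° (closing along x), and look at the caddy and riser from above.

Request:
carry_out --plan '[{"tz": 50},{"tz": 50},{"tz": 50},{"tz": 50},{"tx": 28,"ty": -41,"rz": -0.146},{"tx": 28,"ty": -41,"rz": -0.146},{"tx": 28,"ty": -41,"rz": -0.146},{"tx": 28,"ty": -41,"rz": -0.146},{"tx": 28,"ty": -41,"rz": -0.146},{"tx": 28,"ty": -41,"rz": -0.146},{"tx": 28,"ty": -41,"rz": -0.146},{"tx": 28,"ty": -41,"rz": -0.146}]' --gripper 0.5

```text
invalid input at $.plan[0]: expected keys tx, ty, tz, rx, ry, rz
```

Request:
carry_out --plan '[{"tx": 17,"ty": -45},{"tx": 17,"ty": -45},{"tx": 17,"ty": -45},{"tx": 17,"ty": -45},{"tx": 17,"ty": -45},{"tx": 17,"ty": -45},{"tx": 17,"ty": -45},{"ty": -20},{},{}]'

```text
invalid input at $.plan[0]: expected keys tx, ty, tz, rx, ry, rz
```

Run:
```python
from h import *
import pickle
o=bot.get_obs();m=bot.camera_model('wrist');save('wrist','w_caddy');pickle.dump(m,open('m_caddy.pkl','wb'))
print(o['time'],o['tool_pos'],o['tcp_rot'],o['contact_force'],o['joint_positions'],o['grip_width'])
```

```text
0.15 [206.58401346 482.31179901 226.20246726] [-3.14041678e+00 -1.55212329e-04  2.73681105e+00] [ 0.67509737 -1.04919154 -0.18555913] [ 1.01999856e+00  3.42572112e-01  1.52478973e+00 -1.83201826e-05
  1.27541676e+00 -1.46010910e-01] 91.66404364149501
```

View pics/w_caddy.png

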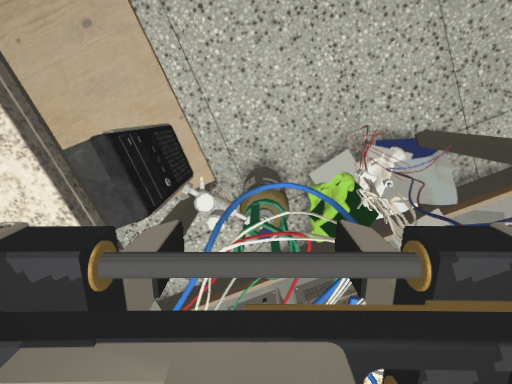

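All six keys are required, so nothing moved and the picture is unchanged. I'll resend the moves.

Request:
carry_out --plan '[{"tx": 0,"ty": 0,"tz": 50,"rx": 0,"ry": 0,"rz": 0},{"tx": 0,"ty": 0,"tz": 50,"rx": 0,"ry": 0,"rz": 0},{"tx": 0,"ty": 0,"tz": 50,"rx": 0,"ry": 0,"rz": 0},{"tx": 0,"ty": 0,"tz": 50,"rx": 0,"ry": 0,"rz": 0},{"tx": 28,"ty": -41,"tz": 0,"rx": 0,"ry": 0,"rz": -0.146},{"tx": 28,"ty": -41,"tz": 0,"rx": 0,"ry": 0,"rz": -0.146},{"tx": 28,"ty": -41,"tz": 0,"rx": 0,"ry": 0,"rz": -0.146},{"tx": 28,"ty": -41,"tz": 0,"rx": 0,"ry": 0,"rz": -0.146},{"tx": 28,"ty": -41,"tz": 0,"rx": 0,"ry": 0,"rz": -0.146},{"tx": 28,"ty": -41,"tz": 0,"rx": 0,"ry": 0,"rz": -0.146},{"tx": 28,"ty": -41,"tz": 0,"rx": 0,"ry": 0,"rz": -0.146},{"tx": 28,"ty": -41,"tz": 0,"rx": 0,"ry": 0,"rz": -0.146}]' --gripper 0.5

```text
time: 1.4
tool_pos: [431.4, 152.7, 426.8]
tcp_rot: [3.141, -0.0, 1.563]
contact_force: [0.4, 0.9, 0.0]
grip_width: 46.2
finger_force: 0.0
```

Request:
carry_out --plan '[{"tx": 17,"ty": -45,"tz": 0,"rx": 0,"ry": 0,"rz": 0},{"tx": 17,"ty": -45,"tz": 0,"rx": 0,"ry": 0,"rz": 0},{"tx": 17,"ty": -45,"tz": 0,"rx": 0,"ry": 0,"rz": 0},{"tx": 17,"ty": -45,"tz": 0,"rx": 0,"ry": 0,"rz": 0},{"tx": 17,"ty": -45,"tz": 0,"rx": 0,"ry": 0,"rz": 0},{"tx": 17,"ty": -45,"tz": 0,"rx": 0,"ry": 0,"rz": 0},{"tx": 17,"ty": -45,"tz": 0,"rx": 0,"ry": 0,"rz": 0},{"tx": 0,"ty": -20,"tz": 0,"rx": 0,"ry": 0,"rz": 0},{"tx": 0,"ty": 0,"tz": 0,"rx": 0,"ry": 0,"rz": 0},{"tx": 0,"ty": 0,"tz": 0,"rx": 0,"ry": 0,"rz": 0}]'

```text
time: 2.4
tool_pos: [549.6, -180.4, 426.4]
tcp_rot: [-3.141, -0.001, 1.568]
contact_force: [0.9, 0.6, -0.6]
grip_width: 46.1
finger_force: 0.0
```

Run:
```python
from h import *
import pickle
o=bot.get_obs();m=bot.camera_model('wrist');save('wrist','w_caddy1');pickle.dump(m,open('m_caddy.pkl','wb'))
print(o['time'],o['tool_pos'],o['tcp_rot'],o['contact_force'],o['joint_positions'],o['grip_width'])
```

```text
2.4 [ 549.64389837 -180.3520362   426.35973421] [-3.14096986e+00 -8.31763104e-04  1.56808226e+00] [ 0.92562465  0.56450339 -0.64210384] [-4.49780670e-01  3.95755902e-01  9.10243524e-01  4.98256925e-04
  1.83651437e+00 -4.46936239e-01] 46.10448792901487
```

View pics/w_caddy1.png

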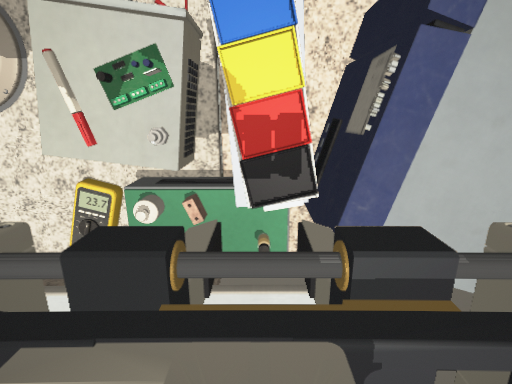

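Wrist view over the caddy: yellow is centred near (262,67), red (271,123) and black (280,175), with the blue cell's top edge cut off. The weight (146,209) and block (194,208) stand on the riser. Next I'll measure the cells and move over the riser.

Request:
carry_out --plan '[{"tx": -17,"ty": -36,"tz": -19,"rx": 0,"ry": 0,"rz": 0},{"tx": -17,"ty": -36,"tz": -19,"rx": 0,"ry": 0,"rz": 0},{"tx": -17,"ty": -36,"tz": -19,"rx": 0,"ry": 0,"rz": 0},{"tx": -17,"ty": -36,"tz": -19,"rx": 0,"ry": 0,"rz": 0},{"tx": -17,"ty": -36,"tz": -19,"rx": 0,"ry": 0,"rz": 0},{"tx": 0,"ty": 0,"tz": 0,"rx": 0,"ry": 0,"rz": 0},{"tx": 0,"ty": 0,"tz": 0,"rx": 0,"ry": 0,"rz": 0}]'

```text
time: 3.15
tool_pos: [464.8, -359.5, 331.9]
tcp_rot: [3.141, -0.001, 1.569]
contact_force: [0.5, 0.0, -0.0]
grip_width: 46.0
finger_force: 0.0
```

Run:
```python
from h import *
import pickle
m=pickle.load(open('m_caddy.pkl','rb'))
im=cv2.imread('pics/w_caddy1.png');hsv=cv2.cvtColor(im,cv2.COLOR_BGR2HSV)
H,S,V=cv2.split(hsv)
for n,k in [('blue',(H>100)&(H<125)&(S>150)&(V>120)),('yellow',(H>22)&(H<35)&(S>150)),('red',((H<8)|(H>172))&(S>150)),('black',(V<60)&(S<120))]:
    k=k.copy();k[:, :205]=0;k[:,325:]=0;k[212:]=0
    c=max(cv2.findContours(k.astype(np.uint8),0,1)[0],key=cv2.contourArea)
    W=np.array([ray(m,p,260)[:2] for p in c[:,0]],np.float32)
    r=cv2.minAreaRect(W);print(n,cv2.contourArea(c),r,cv2.boundingRect(c))
o=bot.get_obs();m=bot.camera_model('wrist');save('wrist','w_riser');pickle.dump(m,open('m_riser.pkl','wb'))
print(o['tool_pos'],o['tcp_rot'])
```

```text
blue 2623.5 ((545.763671875, -11.460517883300781), (80.54645538330078, 39.95465087890625), 13.298219680786133) (210, 0, 87, 44)
yellow 4583.5 ((553.7552490234375, -61.94020462036133), (81.54103088378906, 60.203407287597656), 13.839975357055664) (217, 26, 87, 79)
red 3867.5 ((564.1150512695312, -121.92291259765625), (81.0082778930664, 60.29450225830078), 13.418749809265137) (230, 89, 82, 71)
black 3846.5 ((578.1066284179688, -176.94290161132812), (97.1006851196289, 99.70442199707031), 3.449876308441162) (240, 127, 85, 85)
[ 464.79663716 -359.54199518  331.94513036] [ 3.14136343e+00 -7.18847683e-04  1.56866869e+00]
```

View pics/w_riser.png

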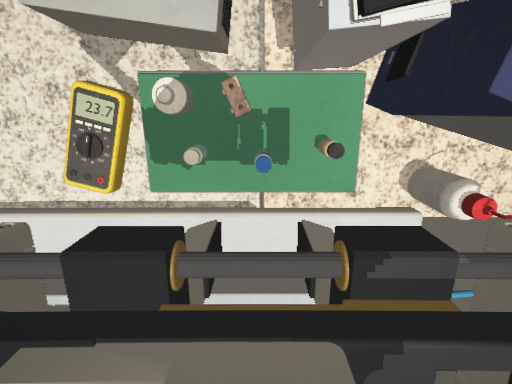

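Riser view from above: blue cap (263,164), black cap (337,151), white vial (194,156), weight knob (167,95), and the block with top corners around (222,80), (236,76), (251,108) and (237,114).

Run:
```python
from h import *
import pickle
m=pickle.load(open('m_riser.pkl','rb'))
im=cv2.imread('pics/w_riser.png');H,S,V=cv2.split(cv2.cvtColor(im,cv2.COLOR_BGR2HSV))
def blob(k,x0,x1,y0,y1):
    q=np.zeros(k.shape,np.uint8);q[y0:y1,x0:x1]=k[y0:y1,x0:x1]
    return max(cv2.findContours(q,0,1)[0],key=cv2.contourArea)
c=blob((H>100)&(H<130)&(S>120),245,285,145,180);e=cv2.minEnclosingCircle(c);print('blue',e,ray(m,e[0],152))
c=blob((V<60),322,350,138,162);e=cv2.minEnclosingCircle(c);print('black',e,ray(m,e[0],147))
c=blob((H<20)&(S>40),215,256,70,120);print('block',cv2.minAreaRect(np.array([ray(m,p,134)[:2] for p in c[:,0]],np.float32)),cv2.boundingRect(c))
print('weight',ray(m,(167,95),156))
print('riser corners',[ray(m,p,100)[:2].round() for p in [(139,72),(365,72),(357,191),(152,191)]])
m=pickle.load(open('m_caddy.pkl','rb'))
im2=cv2.imread('pics/w_caddy1.png');H,S,V=cv2.split(cv2.cvtColor(im2,cv2.COLOR_BGR2HSV))
for n,k in [('yellow',(H>22)&(H<35)&(S>150)),('red',((H<8)|(H>172))&(S>150))]:
    c=blob(k,205,325,0,212);hu=cv2.convexHull(c);a=cv2.approxPolyDP(hu,6,True)
    print(n,[(tuple(p),ray(m,p,260)[:2].round(1)) for p in a[:,0]])
a=np.hstack([cv2.resize(im[60:200,140:360],None,fx=3.6,fy=3.6,interpolation=3)]);cv2.imwrite('pics/crop1.png',a)
```

```text
blue ((263.0, 164.0), 8.062357902526855) [ 470.86999264 -347.51793538  152.        ]
black ((331.0, 148.0), 5.831051826477051) [ 552.9657131  -329.11750241  147.        ]
block ((438.37481689453125, -269.341064453125), (20.57652473449707, 43.379852294921875), 24.57302474975586) (221, 76, 30, 41)
weight [ 363.58498847 -268.91079725  156.        ]
riser corners [array([ 314., -238.]), array([ 601., -239.]), array([ 606., -396.]), array([ 313., -396.])]
yellow [((np.int32(293), np.int32(26)), array([585.7, -24.1])), ((np.int32(303), np.int32(85)), array([598.3, -80.2])), ((np.int32(233), np.int32(104)), array([522.4, -99.4])), ((np.int32(217), np.int32(47)), array([507.5, -43.1]))]
red [((np.int32(301), np.int32(89)), array([596.3, -84.2])), ((np.int32(311), np.int32(140)), array([ 609.7, -138.6])), ((np.int32(243), np.int32(159)), array([ 532.3, -160. ])), ((np.int32(230), np.int32(108)), array([ 519. , -103.6]))]
```

View pics/crop1.png

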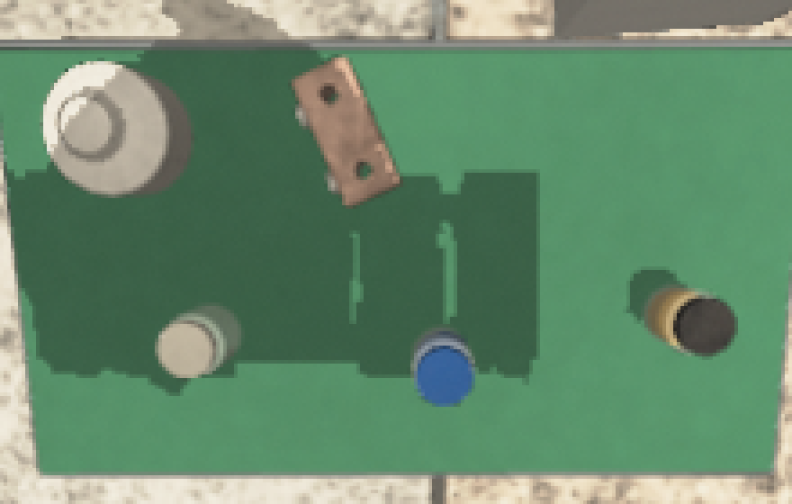

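Crop: the weight knob is at about (165,95), blue cap top (263.3,164.4) and black cap top (335.8,150.3) in the full picture. The block's x axis is about +24° from world x. I'll cross-check the caddy from the fixed cameras.

Run:
```python
from h import *
import pickle
for cam in ('scene','side'):
    m=bot.camera_model(cam);im=cv2.imread(f'pics/{cam}0.png');H,S,V=cv2.split(cv2.cvtColor(im,cv2.COLOR_BGR2HSV))
    q0=np.zeros(H.shape,bool)
    if cam=='scene': q0[135:235,130:255]=1
    else: q0[165:280,165:280]=1
    for n,k in [('blue',(H>100)&(H<125)&(S>150)&(V>90)),('yellow',(H>20)&(H<35)&(S>150)),('red',((H<8)|(H>172))&(S>150))]:
        c=max(cv2.findContours((k&q0).astype(np.uint8),0,1)[0],key=cv2.contourArea)
        W=np.array([ray(m,p,260)[:2] for p in c[:,0]],np.float32);r=cv2.minAreaRect(W);print(cam,n,np.round(r[0],1),np.round(r[1],1),round(r[2],1))
m=pickle.load(open('m_riser.pkl','rb'))
for n,uv,z in [('blue',(263.3,164.4),158),('black',(335.8,150.3),152),('weight',(164.7,94.7),156),('weight shoulder',(169.5,95.5),139)]: print(n,ray(m,uv,z).round(1))
```

```text
scene blue [5.42e+02 3.00e-01] [82.  55.3] 15.0
scene yellow [552.6 -63.4] [83.4 62.7] 12.0
scene red [ 564.1 -123.8] [84.1 62.7] 12.0
side blue [543.8   1.9] [82.4 64.7] 11.3
side yellow [546.9 -86.9] [5.3 4.1] 17.7
side red [ 565.  -121.7] [83.6 61.7] 13.0
blue [ 471.1 -346.9  158. ]
black [ 557.6 -331.3  152. ]
weight [ 361.1 -268.6  156. ]
weight shoulder [ 361.3 -268.5  139. ]
```

Cells, all three cameras agreeing: blue (543,0.5), yellow (553,-62), red (564.5,-122), black about (576,-182), yaw about 0.20 rad. Picking the blue vial at (471,-347) now.

Request:
carry_out --plan '[{"tx": 6,"ty": 12.5,"tz": -46,"rx": 0,"ry": 0,"rz": 0},{"tx": 0,"ty": 0,"tz": -45,"rx": 0,"ry": 0,"rz": 0},{"tx": 0,"ty": 0,"tz": -45,"rx": 0,"ry": 0,"rz": 0},{"tx": 0,"ty": 0,"tz": -40,"rx": 0,"ry": 0,"rz": 0},{"tx": 0,"ty": 0,"tz": -35,"rx": 0,"ry": 0,"rz": 0},{"tx": 0,"ty": 0,"tz": 0,"rx": 0,"ry": 0,"rz": 0},{"tx": 0,"ty": 0,"tz": 0,"rx": 0,"ry": 0,"rz": 0}]' --gripper 0.5

```text
time: 3.9
tool_pos: [472.1, -347.2, 122.3]
tcp_rot: [3.14, 0.001, 1.571]
contact_force: [-0.5, -0.3, -0.1]
grip_width: 46.4
finger_force: 0.0
```

Request:
carry_out --plan '[{"tx": 0,"ty": 0,"tz": 0,"rx": 0,"ry": 0,"rz": 0},{"tx": 0,"ty": 0,"tz": 0,"rx": 0,"ry": 0,"rz": 0},{"tx": 0,"ty": 0,"tz": 0,"rx": 0,"ry": 0,"rz": 0},{"tx": 0,"ty": 0,"tz": 0,"rx": 0,"ry": 0,"rz": 0},{"tx": 0,"ty": 0,"tz": 0,"rx": 0,"ry": 0,"rz": 0},{"tx": 0,"ty": 0,"tz": 0,"rx": 0,"ry": 0,"rz": 0}]' --gripper 1

```text
time: 4.5
tool_pos: [471.1, -348.3, 121.9]
tcp_rot: [3.14, 0.001, 1.569]
contact_force: [0.2, 0.9, 5.2]
grip_width: 20.9
finger_force: 29.8
```

Request:
carry_out --plan '[{"tx": 0,"ty": 0,"tz": 20,"rx": 0,"ry": 0,"rz": 0},{"tx": 0,"ty": 0,"tz": 40,"rx": 0,"ry": 0,"rz": 0},{"tx": 0,"ty": 0,"tz": 50,"rx": 0,"ry": 0,"rz": 0},{"tx": 0,"ty": 0,"tz": 50,"rx": 0,"ry": 0,"rz": 0},{"tx": 0,"ty": 0,"tz": 50,"rx": 0,"ry": 0,"rz": 0},{"tx": 0,"ty": 0,"tz": 5,"rx": 0,"ry": 0,"rz": 0}]'

```text
time: 5.1
tool_pos: [472.0, -349.2, 343.1]
tcp_rot: [3.132, 0.009, 1.569]
contact_force: [0.3, -0.8, 0.7]
grip_width: 21.1
finger_force: 29.8
```

Request:
carry_out --plan '[{"tx": 5,"ty": 20,"tz": 0,"rx": 0,"ry": 0,"rz": 0},{"tx": 9,"ty": 40,"tz": 0,"rx": 0,"ry": 0,"rz": 0.025},{"tx": 9,"ty": 43,"tz": 0,"rx": 0,"ry": 0,"rz": 0.025},{"tx": 9,"ty": 43,"tz": 0,"rx": 0,"ry": 0,"rz": 0.025},{"tx": 9,"ty": 43,"tz": 0,"rx": 0,"ry": 0,"rz": 0.025},{"tx": 9,"ty": 43,"tz": 0,"rx": 0,"ry": 0,"rz": 0.025},{"tx": 9,"ty": 43,"tz": 0,"rx": 0,"ry": 0,"rz": 0.025},{"tx": 9,"ty": 43,"tz": 0,"rx": 0,"ry": 0,"rz": 0.025},{"tx": 4,"ty": 30,"tz": -20,"rx": 0,"ry": 0,"rz": 0.025},{"tx": 0,"ty": 0,"tz": -20,"rx": 0,"ry": 0,"rz": 0},{"tx": 0,"ty": 0,"tz": 0,"rx": 0,"ry": 0,"rz": 0},{"tx": 0,"ty": 0,"tz": 0,"rx": 0,"ry": 0,"rz": 0}]'

```text
time: 6.3
tool_pos: [542.6, -0.2, 295.6]
tcp_rot: [-3.141, -0.0, 1.768]
contact_force: [-0.1, 0.2, 0.1]
grip_width: 20.8
finger_force: 29.8
```

Run:
```python
from h import *
a=save('side','s1')[:,:,::-1];b=save('scene','c1')[:,:,::-1]
f=lambda i:cv2.resize(i,(400,400),interpolation=3)
cv2.imwrite('pics/p1.png',np.hstack([f(a[140:300,150:310]),f(b[110:260,120:270])]))
```

```text
(no output)
```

View pics/p1.png

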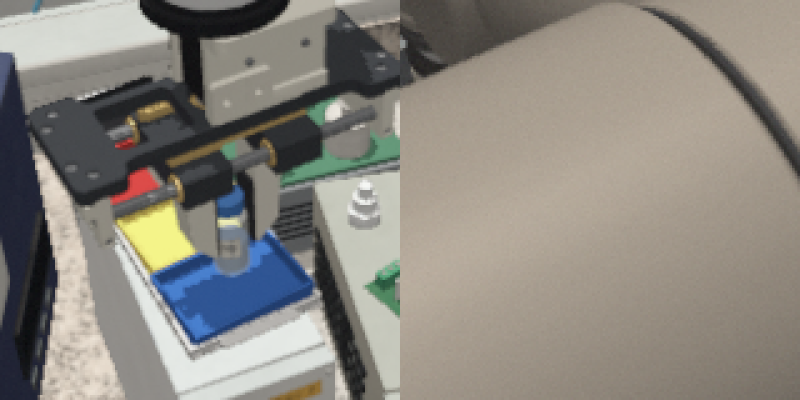

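The side view shows the blue vial upright, held by its cap over the blue cell (about 1/4 height above the floor). Lowering gently.

Request:
carry_out --plan '[{"tx": 0,"ty": 0,"tz": -12,"rx": 0,"ry": 0,"rz": 0},{"tx": 0,"ty": 0,"tz": -6,"rx": 0,"ry": 0,"rz": 0},{"tx": 0,"ty": 0,"tz": -4,"rx": 0,"ry": 0,"rz": 0},{"tx": 0,"ty": 0,"tz": -2,"rx": 0,"ry": 0,"rz": 0},{"tx": 0,"ty": 0,"tz": 0,"rx": 0,"ry": 0,"rz": 0},{"tx": 0,"ty": 0,"tz": 0,"rx": 0,"ry": 0,"rz": 0}]'

```text
time: 7.0
tool_pos: [542.9, 0.1, 271.9]
tcp_rot: [3.141, 0.0, 1.769]
contact_force: [-0.2, -0.6, -0.4]
grip_width: 20.7
finger_force: 29.8
```

Request:
carry_out --plan '[{"tx": 0,"ty": 0,"tz": -1,"rx": 0,"ry": 0,"rz": 0},{"tx": 0,"ty": 0,"tz": 0,"rx": 0,"ry": 0,"rz": 0},{"tx": 0,"ty": 0,"tz": 0,"rx": 0,"ry": 0,"rz": 0}]'

```text
time: 7.3
tool_pos: [542.8, 0.1, 270.9]
tcp_rot: [3.141, 0.0, 1.769]
contact_force: [-0.1, 0.9, 0.6]
grip_width: 20.6
finger_force: 29.8
```

Request:
carry_out --plan '[{"tx": 0,"ty": 0,"tz": -0.7,"rx": 0,"ry": 0,"rz": 0},{"tx": 0,"ty": 0,"tz": 0,"rx": 0,"ry": 0,"rz": 0},{"tx": 0,"ty": 0,"tz": 0,"rx": 0,"ry": 0,"rz": 0}]'

```text
time: 7.6
tool_pos: [542.8, 0.1, 270.4]
tcp_rot: [3.141, 0.0, 1.769]
contact_force: [-1.0, 0.3, 3.9]
grip_width: 21.4
finger_force: 29.8
```

Request:
carry_out --plan '[{"tx": 0,"ty": 0,"tz": -0.7,"rx": 0,"ry": 0,"rz": 0},{"tx": 0,"ty": 0,"tz": 0,"rx": 0,"ry": 0,"rz": 0},{"tx": 0,"ty": 0,"tz": 0,"rx": 0,"ry": 0,"rz": 0}]'

```text
time: 7.9
tool_pos: [542.9, 0.0, 270.3]
tcp_rot: [3.14, 0.001, 1.769]
contact_force: [-1.6, -1.5, 6.9]
grip_width: 20.8
finger_force: 29.9
```

The vial is on the floor (5–7 N). Releasing, backing off and checking.

Request:
carry_out --plan '[{"tx": 0,"ty": 0,"tz": 0,"rx": 0,"ry": 0,"rz": 0},{"tx": 0,"ty": 0,"tz": 0,"rx": 0,"ry": 0,"rz": 0},{"tx": 0,"ty": 0,"tz": 0,"rx": 0,"ry": 0,"rz": 0},{"tx": 0,"ty": 0,"tz": 20,"rx": 0,"ry": 0,"rz": 0},{"tx": 0,"ty": 0,"tz": 30,"rx": 0,"ry": 0,"rz": 0},{"tx": 0,"ty": 0,"tz": 40,"rx": 0,"ry": 0,"rz": 0},{"tx": 0,"ty": 0,"tz": 0,"rx": 0,"ry": 0,"rz": 0}]' --gripper 0.5

```text
time: 8.6
tool_pos: [544.4, -0.1, 364.5]
tcp_rot: [3.133, 0.003, 1.769]
contact_force: [0.9, -0.5, 0.6]
grip_width: 45.6
finger_force: 0.0
```

Request:
carry_out --plan '[{"tx": 2,"ty": -31,"tz": 0,"rx": 0,"ry": 0,"rz": -0.025},{"tx": 2,"ty": -40,"tz": 0,"rx": 0,"ry": 0,"rz": -0.025},{"tx": 2,"ty": -40,"tz": 0,"rx": 0,"ry": 0,"rz": -0.025},{"tx": 2,"ty": -40,"tz": 0,"rx": 0,"ry": 0,"rz": -0.025},{"tx": 2,"ty": -45,"tz": 0,"rx": 0,"ry": 0,"rz": -0.025},{"tx": 2,"ty": -45,"tz": 0,"rx": 0,"ry": 0,"rz": -0.025},{"tx": 2,"ty": -45,"tz": 0,"rx": 0,"ry": 0,"rz": -0.025},{"tx": 1,"ty": -45,"tz": 0,"rx": 0,"ry": 0,"rz": -0.025},{"tx": 0,"ty": 0,"tz": -40,"rx": 0,"ry": 0,"rz": 0},{"tx": 0,"ty": 0,"tz": -30,"rx": 0,"ry": 0,"rz": 0},{"tx": 0,"ty": 0,"tz": 0,"rx": 0,"ry": 0,"rz": 0},{"tx": 0,"ty": 0,"tz": 0,"rx": 0,"ry": 0,"rz": 0}]'

```text
time: 9.8
tool_pos: [557.8, -330.8, 289.5]
tcp_rot: [-3.141, -0.001, 1.569]
contact_force: [-0.1, -0.7, 0.4]
grip_width: 46.0
finger_force: 0.0
```

Run:
```python
from h import *
o=bot.get_obs();m=bot.camera_model('wrist');w=save('wrist','w2');a=save('side','s2')[:,:,::-1]
P=proj(m,[[557.6,-331.3,152]]);print(o['tool_pos'],o['tcp_rot'],P)
i=w[:,:,::-1].copy();cv2.drawMarker(i,tuple(int(v) for v in P[0]),(255,0,255),0,8)
cv2.imwrite('pics/p2.png',np.hstack([cv2.resize(a[140:300,150:310],(288,384),interpolation=3),i]))
```

```text
[ 557.78843583 -330.78877242  289.46673687] [-3.14103796e+00 -5.60888235e-04  1.56891321e+00] [[257.87344938 182.48983367]]
```

View pics/p2.png

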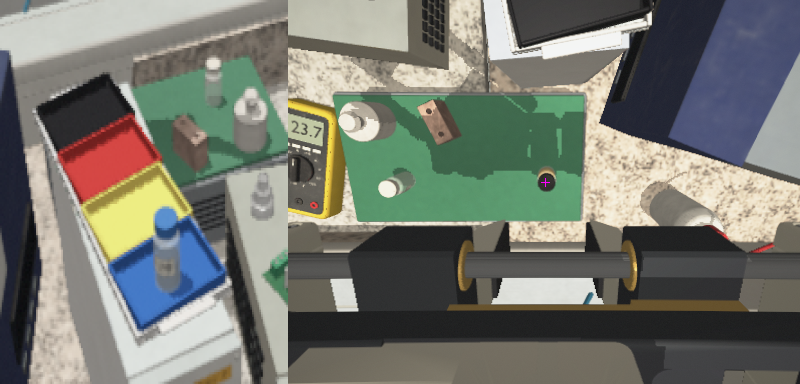

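The blue vial stands upright in the blue cell. The magenta mark at (258,182) in the wrist frame lies right on the black cap, so I'll descend and grip.

Request:
carry_out --plan '[{"tx": 0,"ty": -0.5,"tz": -45,"rx": 0,"ry": 0,"rz": 0},{"tx": 0,"ty": 0,"tz": -45,"rx": 0,"ry": 0,"rz": 0},{"tx": 0,"ty": 0,"tz": -45,"rx": 0,"ry": 0,"rz": 0},{"tx": 0,"ty": 0,"tz": -35,"rx": 0,"ry": 0,"rz": 0},{"tx": 0,"ty": 0,"tz": 0,"rx": 0,"ry": 0,"rz": 0},{"tx": 0,"ty": 0,"tz": 0,"rx": 0,"ry": 0,"rz": 0}]'

```text
time: 10.5
tool_pos: [558.9, -331.9, 121.5]
tcp_rot: [3.139, 0.002, 1.569]
contact_force: [-0.3, -0.7, 1.3]
grip_width: 45.7
finger_force: 0.0
```

Request:
carry_out --plan '[{"tx": 0,"ty": 0,"tz": 0,"rx": 0,"ry": 0,"rz": 0},{"tx": 0,"ty": 0,"tz": 0,"rx": 0,"ry": 0,"rz": 0},{"tx": 0,"ty": 0,"tz": 0,"rx": 0,"ry": 0,"rz": 0},{"tx": 0,"ty": 0,"tz": 0,"rx": 0,"ry": 0,"rz": 0},{"tx": 0,"ty": 0,"tz": 0,"rx": 0,"ry": 0,"rz": 0},{"tx": 0,"ty": 0,"tz": 0,"rx": 0,"ry": 0,"rz": 0}]' --gripper 1

```text
time: 11.1
tool_pos: [558.2, -331.8, 120.7]
tcp_rot: [3.14, 0.001, 1.569]
contact_force: [-0.5, 0.0, 5.4]
grip_width: 20.9
finger_force: 30.0
```

Request:
carry_out --plan '[{"tx": 0,"ty": 0,"tz": 20,"rx": 0,"ry": 0,"rz": 0},{"tx": 0,"ty": 0,"tz": 45,"rx": 0,"ry": 0,"rz": 0},{"tx": 0,"ty": 0,"tz": 45,"rx": 0,"ry": 0,"rz": 0},{"tx": 0,"ty": 0,"tz": 45,"rx": 0,"ry": 0,"rz": 0},{"tx": 0,"ty": 0,"tz": 45,"rx": 0,"ry": 0,"rz": 0},{"tx": 0,"ty": 0,"tz": 0,"rx": 0,"ry": 0,"rz": 0}]'

```text
time: 11.7
tool_pos: [559.3, -332.5, 327.1]
tcp_rot: [3.131, 0.008, 1.569]
contact_force: [0.2, -0.6, -0.3]
grip_width: 20.5
finger_force: 30.0
```

Request:
carry_out --plan '[{"tx": 3,"ty": 25,"tz": 0,"rx": 0,"ry": 0,"rz": 0.04},{"tx": 4,"ty": 35,"tz": 0,"rx": 0,"ry": 0,"rz": 0.04},{"tx": 4,"ty": 35,"tz": 0,"rx": 0,"ry": 0,"rz": 0.04},{"tx": 4,"ty": 35,"tz": 0,"rx": 0,"ry": 0,"rz": 0.04},{"tx": 3,"ty": 20,"tz": 0,"rx": 0,"ry": 0,"rz": 0.04},{"tx": 0,"ty": 0,"tz": 0,"rx": 0,"ry": 0,"rz": 0},{"tx": 0,"ty": 0,"tz": 0,"rx": 0,"ry": 0,"rz": 0}]'

```text
time: 12.4
tool_pos: [575.7, -181.4, 319.0]
tcp_rot: [-3.141, 0.0, 1.769]
contact_force: [-0.6, -1.6, 1.1]
grip_width: 20.8
finger_force: 30.0
```

Run:
```python
from h import *
o=bot.get_obs();m=bot.camera_model('wrist');w=save('wrist','w3')[:,:,::-1].copy();a=save('side','s3')[:,:,::-1]
print(o['tool_pos'],o['tcp_rot'])
c,s=np.cos(.2),np.sin(.2);R=np.array([[c,-s],[s,c]])
ctr=np.array([576,-182])
q=[[*(ctr+R@[x,y]),260] for x,y in [(41,30),(-41,30),(-41,-30),(41,-30)]]
for cx in ([564.5,-122],[553,-62]): q+= [[*(np.array(cx)+R@[x,y]),260] for x,y in [(41,30),(-41,30),(-41,-30),(41,-30)]]
P=proj(m,q).astype(np.int32).reshape(3,4,2);cv2.polylines(w,list(P),True,(255,0,255),1)
cv2.imwrite('pics/p3.png',np.hstack([cv2.resize(a[120:280,150:310],(288,384),interpolation=3),w]))
```

```text
[ 575.68981512 -181.40858037  319.01939649] [-3.14111063e+00  2.26300805e-04  1.76890896e+00]
```

View pics/p3.png

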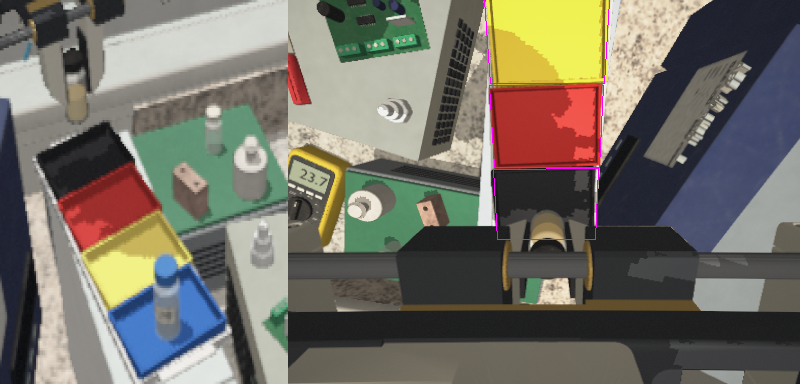

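The overlaid rims match the yellow, red and black cells in the wrist view, and the held vial is over the black cell. Lowering.

Request:
carry_out --plan '[{"tx": 0,"ty": 0,"tz": -20,"rx": 0,"ry": 0,"rz": 0},{"tx": 0,"ty": 0,"tz": -15,"rx": 0,"ry": 0,"rz": 0},{"tx": 0,"ty": 0,"tz": -8,"rx": 0,"ry": 0,"rz": 0},{"tx": 0,"ty": 0,"tz": -4,"rx": 0,"ry": 0,"rz": 0},{"tx": 0,"ty": 0,"tz": -1.5,"rx": 0,"ry": 0,"rz": 0},{"tx": 0,"ty": 0,"tz": 0,"rx": 0,"ry": 0,"rz": 0},{"tx": 0,"ty": 0,"tz": 0,"rx": 0,"ry": 0,"rz": 0}]'

```text
time: 13.2
tool_pos: [576.0, -181.6, 271.5]
tcp_rot: [3.14, 0.001, 1.769]
contact_force: [0.6, -0.2, -0.5]
grip_width: 20.9
finger_force: 30.0
```

Request:
carry_out --plan '[{"tx": 0,"ty": 0,"tz": -1,"rx": 0,"ry": 0,"rz": 0},{"tx": 0,"ty": 0,"tz": 0,"rx": 0,"ry": 0,"rz": 0},{"tx": 0,"ty": 0,"tz": 0,"rx": 0,"ry": 0,"rz": 0}]'

```text
time: 13.5
tool_pos: [575.8, -181.4, 270.0]
tcp_rot: [3.141, 0.0, 1.769]
contact_force: [-0.0, 0.0, 0.0]
grip_width: 20.7
finger_force: 30.0
```

Request:
carry_out --plan '[{"tx": 0,"ty": 0,"tz": -0.7,"rx": 0,"ry": 0,"rz": 0},{"tx": 0,"ty": 0,"tz": 0,"rx": 0,"ry": 0,"rz": 0},{"tx": 0,"ty": 0,"tz": 0,"rx": 0,"ry": 0,"rz": 0}]'

```text
time: 13.8
tool_pos: [575.8, -181.4, 269.2]
tcp_rot: [3.141, 0.0, 1.769]
contact_force: [-0.1, 0.4, 0.1]
grip_width: 20.8
finger_force: 30.0
```

Request:
carry_out --plan '[{"tx": 0,"ty": 0,"tz": -0.7,"rx": 0,"ry": 0,"rz": 0},{"tx": 0,"ty": 0,"tz": 0,"rx": 0,"ry": 0,"rz": 0},{"tx": 0,"ty": 0,"tz": 0,"rx": 0,"ry": 0,"rz": 0}]'

```text
time: 14.1
tool_pos: [575.9, -181.5, 269.1]
tcp_rot: [3.141, 0.001, 1.769]
contact_force: [-1.8, 0.3, 6.0]
grip_width: 20.6
finger_force: 30.0
```

The vial is down. Releasing and lifting. The gripper body may come close to the power supply when I pick the block, so I'll measure that corner first.

Request:
carry_out --plan '[{"tx": 0,"ty": 0,"tz": 0,"rx": 0,"ry": 0,"rz": 0},{"tx": 0,"ty": 0,"tz": 0,"rx": 0,"ry": 0,"rz": 0},{"tx": 0,"ty": 0,"tz": 0,"rx": 0,"ry": 0,"rz": 0},{"tx": 0,"ty": 0,"tz": 20,"rx": 0,"ry": 0,"rz": 0},{"tx": 0,"ty": 0,"tz": 40,"rx": 0,"ry": 0,"rz": 0},{"tx": 0,"ty": 0,"tz": 30,"rx": 0,"ry": 0,"rz": 0}]' --gripper 0.5

```text
time: 14.7
tool_pos: [575.8, -181.4, 359.9]
tcp_rot: [3.141, 0.0, 1.769]
contact_force: [0.3, -0.3, -0.1]
grip_width: 45.7
finger_force: 0.0
```

Request:
carry_out --plan '[{"tx": -32,"ty": -22,"tz": 0,"rx": 0,"ry": 0,"rz": 0},{"tx": -35,"ty": -22,"tz": 0,"rx": 0,"ry": 0,"rz": 0},{"tx": -35,"ty": -22,"tz": 0,"rx": 0,"ry": 0,"rz": 0.07},{"tx": -35,"ty": -22,"tz": 0,"rx": 0,"ry": 0,"rz": 0.07},{"tx": 0,"ty": 0,"tz": -25,"rx": 0,"ry": 0,"rz": 0.07},{"tx": 0,"ty": 0,"tz": -25,"rx": 0,"ry": 0,"rz": 0},{"tx": 0,"ty": 0,"tz": 0,"rx": 0,"ry": 0,"rz": 0},{"tx": 0,"ty": 0,"tz": 0,"rx": 0,"ry": 0,"rz": 0}]'

```text
time: 15.5
tool_pos: [438.9, -269.4, 308.8]
tcp_rot: [-3.141, -0.0, 1.979]
contact_force: [0.4, 0.5, 0.3]
grip_width: 46.1
finger_force: 0.0
```

Run:
```python
from h import *
import pickle
o=bot.get_obs();m=bot.camera_model('wrist');w=save('wrist','w4')[:,:,::-1].copy();a=save('side','s4')[:,:,::-1];pickle.dump(m,open('m_w4.pkl','wb'))
print(o['time'],o['tool_pos'],o['tcp_rot'])
t=np.radians(24.3);c,s=np.cos(t),np.sin(t);R=np.array([[c,-s],[s,c]])
q=[[*(np.array([438.4,-269.3])+R@[x,y]),134] for x,y in [(10,22),(-10,22),(-10,-22),(10,-22)]]
cv2.polylines(w,[proj(m,q).astype(np.int32)],True,(255,0,255),1)
cv2.imwrite('pics/p4.png',np.hstack([cv2.resize(a[120:280,150:310],(288,384),interpolation=3),w]))
```

```text
15.5 [ 438.8694958 -269.3909368  308.7692338] [-3.14148245e+00 -4.24749443e-04  1.97873669e+00]
```

View pics/p4.png

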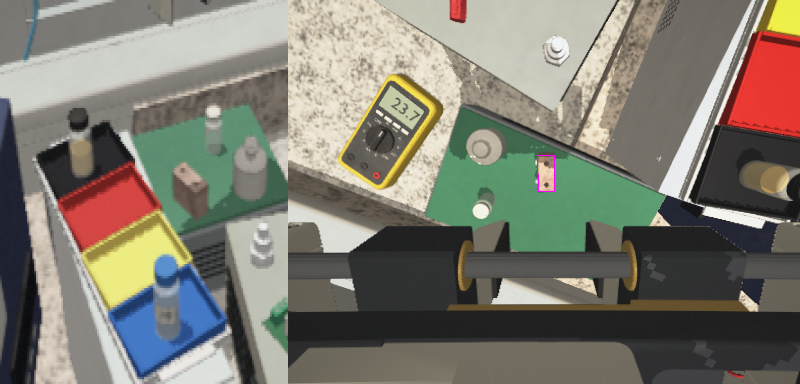

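The black vial is upright in its cell, and the block overlay sits on the block at (258,173) in the wrist frame. The power supply's near top corner is at about (374,190).

Run:
```python
from h import *
import pickle
m=pickle.load(open('m_w4.pkl','rb'))
for uv in [(374,190),(487,15),(420,225)]: print(uv,ray(m,uv,243).round(), ray(m,uv,253).round())
s=bot.camera_model('scene')
for uv in [(256,160),(256,205)]: print('scene',uv,ray(s,uv,243).round(),ray(s,uv,100).round())
i=cv2.imread('pics/w4.png')[120:250,300:512];cv2.imwrite('pics/crop4.png',cv2.resize(i,None,fx=3.5,fy=3.5,interpolation=3))
```

```text
(374, 190) [ 522. -222.  243.] [ 517. -221.  253.]
(487, 15) [530. -82. 243.] [525. -88. 253.]
(420, 225) [ 573. -234.  243.] [ 565. -232.  253.]
scene (256, 160) [ 526. -231.  243.] [ 627. -331.  100.]
scene (256, 205) [ 434. -143.  243.] [ 514. -223.  100.]
```

View pics/crop4.png

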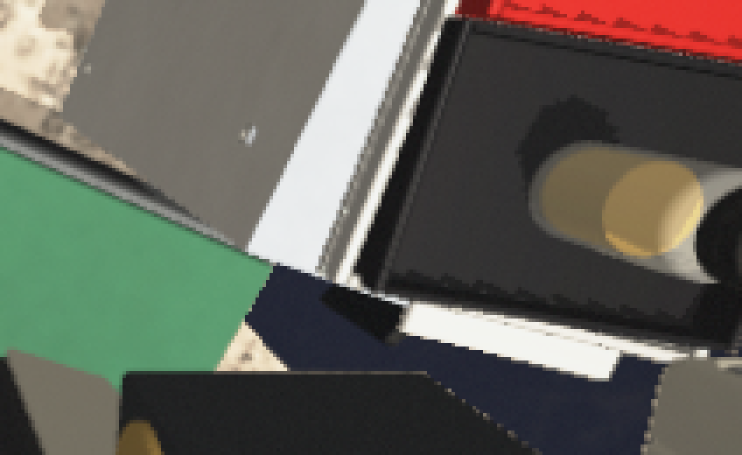

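Power supply corner is at about (518,-222). Gripping square to the block would put the gripper's body 4 mm into it. With the tool at yaw 90° it clears by about 14 mm, and the pads can turn the block into line as they close (contact line 56° off the face normal, so it can't jam).

Request:
carry_out --plan '[{"tx": 1.6,"ty": -4.6,"tz": 0,"rx": 0,"ry": 0,"rz": -0.136},{"tx": 0,"ty": 0,"tz": 0,"rx": 0,"ry": 0,"rz": -0.136},{"tx": 0,"ty": 0,"tz": 0,"rx": 0,"ry": 0,"rz": -0.136},{"tx": 0,"ty": 0,"tz": -45,"rx": 0,"ry": 0,"rz": 0},{"tx": 0,"ty": 0,"tz": -45,"rx": 0,"ry": 0,"rz": 0},{"tx": 0,"ty": 0,"tz": -45,"rx": 0,"ry": 0,"rz": 0},{"tx": 0,"ty": 0,"tz": -35,"rx": 0,"ry": 0,"rz": 0},{"tx": 0,"ty": 0,"tz": -20,"rx": 0,"ry": 0,"rz": 0},{"tx": 0,"ty": 0,"tz": -9,"rx": 0,"ry": 0,"rz": 0},{"tx": 0,"ty": 0,"tz": 0,"rx": 0,"ry": 0,"rz": 0},{"tx": 0,"ty": 0,"tz": 0,"rx": 0,"ry": 0,"rz": 0}]'

```text
time: 16.7
tool_pos: [441.4, -274.7, 110.9]
tcp_rot: [3.139, 0.002, 1.571]
contact_force: [-0.2, 0.4, 1.0]
grip_width: 46.0
finger_force: 0.0
```

Request:
carry_out --plan '[{"tx": 0,"ty": 0,"tz": 0,"rx": 0,"ry": 0,"rz": 0},{"tx": 0,"ty": 0,"tz": 0,"rx": 0,"ry": 0,"rz": 0},{"tx": 0,"ty": 0,"tz": 0,"rx": 0,"ry": 0,"rz": 0},{"tx": 0,"ty": 0,"tz": 0,"rx": 0,"ry": 0,"rz": 0},{"tx": 0,"ty": 0,"tz": 0,"rx": 0,"ry": 0,"rz": 0},{"tx": 0,"ty": 0,"tz": 0,"rx": 0,"ry": 0,"rz": 0},{"tx": 0,"ty": 0,"tz": 0,"rx": 0,"ry": 0,"rz": 0}]' --gripper 1

```text
time: 17.4
tool_pos: [440.4, -274.1, 109.8]
tcp_rot: [3.141, 0.0, 1.571]
contact_force: [-1.6, 0.7, 4.6]
grip_width: 20.0
finger_force: 29.9
```

Width is 20.0 mm, so the block turned into line. Lifting it over to the red cell.

Request:
carry_out --plan '[{"tx": 0,"ty": 0,"tz": 20,"rx": 0,"ry": 0,"rz": 0},{"tx": 0,"ty": 0,"tz": 40,"rx": 0,"ry": 0,"rz": 0},{"tx": 0,"ty": 0,"tz": 45,"rx": 0,"ry": 0,"rz": 0},{"tx": 0,"ty": 0,"tz": 45,"rx": 0,"ry": 0,"rz": 0},{"tx": 0,"ty": 0,"tz": 45,"rx": 0,"ry": 0,"rz": 0},{"tx": 0,"ty": 0,"tz": 35,"rx": 0,"ry": 0,"rz": 0},{"tx": 0,"ty": 0,"tz": 0,"rx": 0,"ry": 0,"rz": 0}]'

```text
time: 18.1
tool_pos: [441.7, -275.0, 344.1]
tcp_rot: [3.134, 0.006, 1.571]
contact_force: [0.3, 0.4, -3.1]
grip_width: 19.6
finger_force: 29.9
```

Request:
carry_out --plan '[{"tx": 15,"ty": 20,"tz": 0,"rx": 0,"ry": 0,"rz": 0.04},{"tx": 25,"ty": 30,"tz": 0,"rx": 0,"ry": 0,"rz": 0.04},{"tx": 27,"ty": 32,"tz": 0,"rx": 0,"ry": 0,"rz": 0.04},{"tx": 27,"ty": 32,"tz": 0,"rx": 0,"ry": 0,"rz": 0.04},{"tx": 20,"ty": 23,"tz": 0,"rx": 0,"ry": 0,"rz": 0.04},{"tx": 11,"ty": 10,"tz": 0,"rx": 0,"ry": 0,"rz": 0},{"tx": 0,"ty": 0,"tz": 0,"rx": 0,"ry": 0,"rz": 0},{"tx": 0,"ty": 0,"tz": 0,"rx": 0,"ry": 0,"rz": 0}]'

```text
time: 18.9
tool_pos: [564.8, -127.6, 338.2]
tcp_rot: [-3.139, -0.001, 1.77]
contact_force: [-0.6, 0.8, -3.3]
grip_width: 19.6
finger_force: 29.9
```

Run:
```python
from h import *
import pickle
o=bot.get_obs();m=bot.camera_model('wrist');w=save('wrist','w5')[:,:,::-1].copy();a=save('side','s5')[:,:,::-1];pickle.dump(m,open('m_w5.pkl','wb'))
p=o['tool_pos'];print(o['time'],p,o['tcp_rot'])
c,s=np.cos(.2),np.sin(.2);R=np.array([[c,-s],[s,c]])
for cy,col in ((0,(255,0,255)),(5,(0,255,255))):
  q=[[*(p[:2]+R@[x,y+cy]),p[2]-9.8] for x,y in [(10,22),(-10,22)]]
  cv2.polylines(w,[proj(m,q).astype(np.int32)],True,col,1)
cv2.imwrite('pics/p5.png',np.hstack([cv2.resize(a[120:280,150:310],(360,384),interpolation=3),cv2.resize(w[150:300,180:340],(410,384),interpolation=3)]))
```

```text
18.9 [ 564.83350481 -127.57246295  338.21909201] [-3.13939720e+00 -5.13263554e-04  1.77012305e+00]
```

View pics/p5.png

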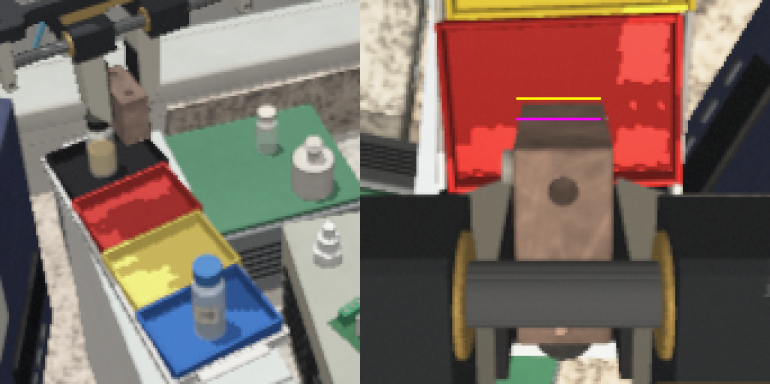

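The side view shows the block level and held. In the wrist view its lower front edge lies about 4 mm ahead of the pads' centre, as expected, so it's centred in the red cell within 2 mm. Lowering.

Request:
carry_out --plan '[{"tx": 0,"ty": 0,"tz": -25,"rx": 0,"ry": 0,"rz": 0},{"tx": 0,"ty": 1,"tz": -25,"rx": 0,"ry": 0,"rz": 0},{"tx": 0,"ty": 0,"tz": -15,"rx": 0,"ry": 0,"rz": 0},{"tx": 0,"ty": 0,"tz": -8,"rx": 0,"ry": 0,"rz": 0},{"tx": 0,"ty": 0,"tz": -4,"rx": 0,"ry": 0,"rz": 0},{"tx": 0,"ty": 0,"tz": -1,"rx": 0,"ry": 0,"rz": 0},{"tx": 0,"ty": 0,"tz": 0,"rx": 0,"ry": 0,"rz": 0},{"tx": 0,"ty": 0,"tz": 0,"rx": 0,"ry": 0,"rz": 0}]'

```text
time: 19.8
tool_pos: [565.7, -126.2, 262.3]
tcp_rot: [3.14, 0.001, 1.771]
contact_force: [-0.1, -0.5, -4.0]
grip_width: 19.7
finger_force: 29.9
```

Request:
carry_out --plan '[{"tx": 0,"ty": 0,"tz": -1,"rx": 0,"ry": 0,"rz": 0},{"tx": 0,"ty": 0,"tz": 0,"rx": 0,"ry": 0,"rz": 0},{"tx": 0,"ty": 0,"tz": 0,"rx": 0,"ry": 0,"rz": 0}]'

```text
time: 20.1
tool_pos: [565.4, -125.9, 260.5]
tcp_rot: [3.141, 0.0, 1.771]
contact_force: [-0.8, -0.4, -3.2]
grip_width: 20.0
finger_force: 29.9
```

Request:
carry_out --plan '[{"tx": 0,"ty": 0,"tz": -1.2,"rx": 0,"ry": 0,"rz": 0},{"tx": 0,"ty": 0,"tz": 0,"rx": 0,"ry": 0,"rz": 0},{"tx": 0,"ty": 0,"tz": 0,"rx": 0,"ry": 0,"rz": 0}]'

```text
time: 20.4
tool_pos: [565.3, -126.0, 259.2]
tcp_rot: [-3.142, -0.0, 1.771]
contact_force: [0.2, 1.3, -3.0]
grip_width: 19.8
finger_force: 29.9
```

Request:
carry_out --plan '[{"tx": 0,"ty": 0,"tz": -0.8,"rx": 0,"ry": 0,"rz": 0},{"tx": 0,"ty": 0,"tz": 0,"rx": 0,"ry": 0,"rz": 0},{"tx": 0,"ty": 0,"tz": 0,"rx": 0,"ry": 0,"rz": 0}]'

```text
time: 20.7
tool_pos: [565.3, -126.0, 258.4]
tcp_rot: [3.141, -0.0, 1.771]
contact_force: [-0.3, -0.9, -3.5]
grip_width: 19.7
finger_force: 29.9
```

Request:
carry_out --plan '[{"tx": 0,"ty": 0,"tz": -0.6,"rx": 0,"ry": 0,"rz": 0},{"tx": 0,"ty": 0,"tz": 0,"rx": 0,"ry": 0,"rz": 0},{"tx": 0,"ty": 0,"tz": 0,"rx": 0,"ry": 0,"rz": 0}]'

```text
time: 21.0
tool_pos: [565.3, -126.0, 258.4]
tcp_rot: [3.141, 0.0, 1.771]
contact_force: [-2.6, -0.0, 2.6]
grip_width: 19.9
finger_force: 29.9
```

Contact felt. Opening partly, to 32 mm, because the fingers are inside the cell walls. Then lifting and going over the weight.

Request:
carry_out --plan '[{"tx": 0,"ty": 0,"tz": 0,"rx": 0,"ry": 0,"rz": 0},{"tx": 0,"ty": 0,"tz": 0,"rx": 0,"ry": 0,"rz": 0},{"tx": 0,"ty": 0,"tz": 0,"rx": 0,"ry": 0,"rz": 0},{"tx": 0,"ty": 0,"tz": 20,"rx": 0,"ry": 0,"rz": 0},{"tx": 0,"ty": 0,"tz": 35,"rx": 0,"ry": 0,"rz": 0},{"tx": 0,"ty": 0,"tz": 40,"rx": 0,"ry": 0,"rz": 0}]' --gripper 0.65

```text
time: 21.6
tool_pos: [564.9, -125.9, 352.8]
tcp_rot: [-3.139, -0.001, 1.771]
contact_force: [0.4, -0.3, 0.0]
grip_width: 32.3
finger_force: 0.0
```

Request:
carry_out --plan '[{"tx": -30,"ty": -18,"tz": 0,"rx": 0,"ry": 0,"rz": -0.04},{"tx": -35,"ty": -25,"tz": 0,"rx": 0,"ry": 0,"rz": -0.04},{"tx": -35,"ty": -25,"tz": 0,"rx": 0,"ry": 0,"rz": -0.04},{"tx": -35,"ty": -25,"tz": 0,"rx": 0,"ry": 0,"rz": -0.04},{"tx": -35,"ty": -25,"tz": 0,"rx": 0,"ry": 0,"rz": -0.04},{"tx": -34,"ty": -24.5,"tz": 0,"rx": 0,"ry": 0,"rz": 0},{"tx": 0,"ty": 0,"tz": -40,"rx": 0,"ry": 0,"rz": 0},{"tx": 0,"ty": 0,"tz": -20,"rx": 0,"ry": 0,"rz": 0},{"tx": 0,"ty": 0,"tz": 0,"rx": 0,"ry": 0,"rz": 0},{"tx": 0,"ty": 0,"tz": 0,"rx": 0,"ry": 0,"rz": 0}]' --gripper 0.5

```text
time: 22.6
tool_pos: [361.6, -268.7, 293.6]
tcp_rot: [3.141, 0.0, 1.571]
contact_force: [-0.4, 0.0, -0.3]
grip_width: 46.2
finger_force: 0.0
```

Run:
```python
from h import *
o=bot.get_obs();m=bot.camera_model('wrist');w=save('wrist','w6')[:,:,::-1].copy();a=save('side','s6')[:,:,::-1]
print(o['time'],o['tool_pos'],o['tcp_rot'])
t=np.linspace(0,6.28,30)
for r,z in((10.5,156),(21,139)):
  cv2.polylines(w,[proj(m,np.c_[361.2+r*np.cos(t),-268.6+r*np.sin(t),t*0+z]).astype(np.int32)],True,(255,0,255),1)
cv2.imwrite('pics/p6.png',np.hstack([cv2.resize(a[120:280,150:310],(384,384),interpolation=3),cv2.resize(w[120:280,180:340],(384,384),interpolation=0)]))
```

```text
22.6 [ 361.64507076 -268.71416222  293.5564252 ] [3.14105938e+00 4.58405266e-04 1.57090682e+00]
```

View pics/p6.png

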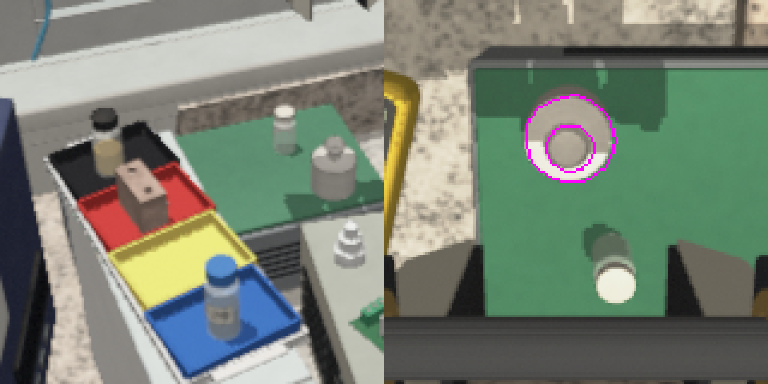

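The block stands flat in the red cell, and the overlay circles fit the knob and shoulder of the weight. Fingertips go to z≈141, just above the shoulder.

Request:
carry_out --plan '[{"tx": 0,"ty": 0,"tz": -45,"rx": 0,"ry": 0,"rz": 0},{"tx": 0,"ty": 0,"tz": -45,"rx": 0,"ry": 0,"rz": 0},{"tx": 0,"ty": 0,"tz": -40,"rx": 0,"ry": 0,"rz": 0},{"tx": 0,"ty": 0,"tz": -15,"rx": 0,"ry": 0,"rz": 0},{"tx": 0,"ty": 0,"tz": -7,"rx": 0,"ry": 0,"rz": 0},{"tx": 0,"ty": 0,"tz": 0,"rx": 0,"ry": 0,"rz": 0},{"tx": 0,"ty": 0,"tz": 0,"rx": 0,"ry": 0,"rz": 0}]'

```text
time: 23.4
tool_pos: [362.3, -269.3, 142.2]
tcp_rot: [3.14, 0.002, 1.571]
contact_force: [-0.0, -0.1, 0.3]
grip_width: 45.9
finger_force: 0.0
```

Request:
carry_out --plan '[{"tx": 0,"ty": 0,"tz": 0,"rx": 0,"ry": 0,"rz": 0},{"tx": 0,"ty": 0,"tz": 0,"rx": 0,"ry": 0,"rz": 0},{"tx": 0,"ty": 0,"tz": 0,"rx": 0,"ry": 0,"rz": 0},{"tx": 0,"ty": 0,"tz": 0,"rx": 0,"ry": 0,"rz": 0},{"tx": 0,"ty": 0,"tz": 0,"rx": 0,"ry": 0,"rz": 0},{"tx": 0,"ty": 0,"tz": 0,"rx": 0,"ry": 0,"rz": 0},{"tx": 0,"ty": 0,"tz": 0,"rx": 0,"ry": 0,"rz": 0}]' --gripper 1

```text
time: 24.1
tool_pos: [361.2, -268.7, 141.2]
tcp_rot: [3.142, 0.001, 1.571]
contact_force: [-2.8, -0.4, 6.4]
grip_width: 17.6
finger_force: 30.0
```

Request:
carry_out --plan '[{"tx": 0,"ty": 0,"tz": 5,"rx": 0,"ry": 0,"rz": 0},{"tx": 0,"ty": 0,"tz": 10,"rx": 0,"ry": 0,"rz": 0},{"tx": 0,"ty": 0,"tz": 0,"rx": 0,"ry": 0,"rz": 0},{"tx": 0,"ty": 0,"tz": 0,"rx": 0,"ry": 0,"rz": 0}]'

```text
time: 24.5
tool_pos: [361.5, -268.5, 156.0]
tcp_rot: [3.141, 0.0, 1.571]
contact_force: [0.3, 0.4, -5.1]
grip_width: 17.8
finger_force: 30.0
```

The weight hangs on the grip (5 N ≈ 0.52 kg). Carrying it to above the yellow cell.

Request:
carry_out --plan '[{"tx": 0,"ty": 0,"tz": 25,"rx": 0,"ry": 0,"rz": 0},{"tx": 0,"ty": 0,"tz": 40,"rx": 0,"ry": 0,"rz": 0},{"tx": 0,"ty": 0,"tz": 45,"rx": 0,"ry": 0,"rz": 0},{"tx": 0,"ty": 0,"tz": 40,"rx": 0,"ry": 0,"rz": 0},{"tx": 0,"ty": 0,"tz": 25,"rx": 0,"ry": 0,"rz": 0},{"tx": 0,"ty": 0,"tz": 15,"rx": 0,"ry": 0,"rz": 0},{"tx": 0,"ty": 0,"tz": 0,"rx": 0,"ry": 0,"rz": 0}]'

```text
time: 25.2
tool_pos: [361.9, -268.9, 347.5]
tcp_rot: [3.139, 0.003, 1.571]
contact_force: [0.5, 0.2, -4.4]
grip_width: 17.7
finger_force: 30.0
```

Request:
carry_out --plan '[{"tx": 12,"ty": 13,"tz": 0,"rx": 0,"ry": 0,"rz": 0.02},{"tx": 20,"ty": 22,"tz": 0,"rx": 0,"ry": 0,"rz": 0.02},{"tx": 25,"ty": 27,"tz": 0,"rx": 0,"ry": 0,"rz": 0.03},{"tx": 27,"ty": 29,"tz": 0,"rx": 0,"ry": 0,"rz": 0.03},{"tx": 27,"ty": 29,"tz": 0,"rx": 0,"ry": 0,"rz": 0.03},{"tx": 27,"ty": 29,"tz": 0,"rx": 0,"ry": 0,"rz": 0.03},{"tx": 24,"ty": 26,"tz": 0,"rx": 0,"ry": 0,"rz": 0.02},{"tx": 18,"ty": 20,"tz": 0,"rx": 0,"ry": 0,"rz": 0.02},{"tx": 12,"ty": 11.5,"tz": 0,"rx": 0,"ry": 0,"rz": 0},{"tx": 0,"ty": 0,"tz": 0,"rx": 0,"ry": 0,"rz": 0},{"tx": 0,"ty": 0,"tz": 0,"rx": 0,"ry": 0,"rz": 0}]'

```text
time: 26.3
tool_pos: [552.9, -61.9, 344.1]
tcp_rot: [-3.139, -0.001, 1.771]
contact_force: [-0.3, 0.0, -4.6]
grip_width: 17.7
finger_force: 30.0
```

Run:
```python
from h import *
o=bot.get_obs();m=bot.camera_model('wrist');w=save('wrist','w7')[:,:,::-1].copy();a=save('side','s7')[:,:,::-1]
print(o['time'],o['tool_pos'],o['tcp_rot'])
c,s=np.cos(.2),np.sin(.2);R=np.array([[c,-s],[s,c]])
for X in([553.5,-62],[542.5,0.5]):
  q=[[*(np.array(X)+R@[x,y]),260] for x,y in [(41,30),(-41,30),(-41,-30),(41,-30)]]
  cv2.polylines(w,[proj(m,q).astype(np.int32)],True,(255,0,255),1)
cv2.imwrite('pics/p7.png',np.hstack([cv2.resize(a[120:280,150:310],(384,384),interpolation=3),cv2.resize(w[110:270,180:340],(384,384),interpolation=0)]))
```

```text
26.3 [552.8881258  -61.94590816 344.08379381] [-3.13862976e+00 -9.26179391e-04  1.77141589e+00]
```

View pics/p7.png

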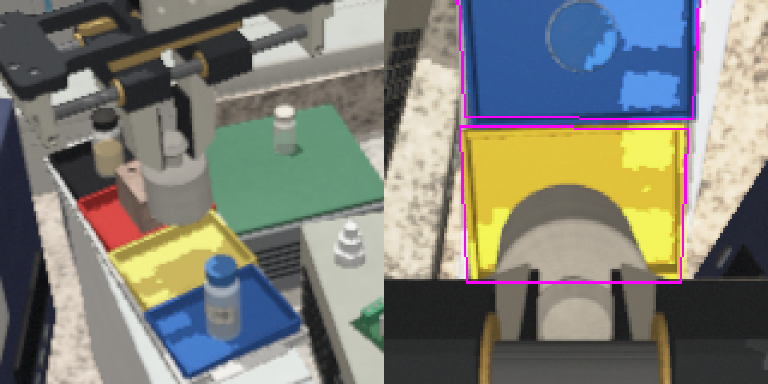

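The weight hangs level over the yellow cell, and the overlaid rim matches it. I'll lower it, slowly at the end.

Request:
carry_out --plan '[{"tx": 0,"ty": 0,"tz": -18,"rx": 0,"ry": 0,"rz": 0},{"tx": 0,"ty": 0,"tz": -15,"rx": 0,"ry": 0,"rz": 0},{"tx": 0,"ty": 0,"tz": -10,"rx": 0,"ry": 0,"rz": 0},{"tx": 0,"ty": 0,"tz": -5,"rx": 0,"ry": 0,"rz": 0},{"tx": 0,"ty": 0,"tz": -2,"rx": 0,"ry": 0,"rz": 0},{"tx": 0,"ty": 0,"tz": 0,"rx": 0,"ry": 0,"rz": 0},{"tx": 0,"ty": 0,"tz": 0,"rx": 0,"ry": 0,"rz": 0}]'

```text
time: 27.1
tool_pos: [553.6, -62.1, 296.5]
tcp_rot: [3.14, 0.001, 1.771]
contact_force: [-0.5, 0.5, -4.5]
grip_width: 17.8
finger_force: 30.0
```

Request:
carry_out --plan '[{"tx": 0,"ty": 0,"tz": -1.5,"rx": 0,"ry": 0,"rz": 0},{"tx": 0,"ty": 0,"tz": 0,"rx": 0,"ry": 0,"rz": 0},{"tx": 0,"ty": 0,"tz": 0,"rx": 0,"ry": 0,"rz": 0}]'

```text
time: 27.4
tool_pos: [553.4, -62.0, 294.5]
tcp_rot: [3.141, 0.0, 1.771]
contact_force: [0.2, 0.8, -3.6]
grip_width: 17.5
finger_force: 30.0
```

Request:
carry_out --plan '[{"tx": 0,"ty": 0,"tz": -1,"rx": 0,"ry": 0,"rz": 0},{"tx": 0,"ty": 0,"tz": 0,"rx": 0,"ry": 0,"rz": 0},{"tx": 0,"ty": 0,"tz": 0,"rx": 0,"ry": 0,"rz": 0}]'

```text
time: 27.7
tool_pos: [553.3, -62.0, 293.3]
tcp_rot: [-3.142, -0.0, 1.771]
contact_force: [0.4, 0.4, -4.4]
grip_width: 18.0
finger_force: 30.0
```

Request:
carry_out --plan '[{"tx": 0,"ty": 0,"tz": -2,"rx": 0,"ry": 0,"rz": 0},{"tx": 0,"ty": 0,"tz": -1,"rx": 0,"ry": 0,"rz": 0},{"tx": 0,"ty": 0,"tz": 0,"rx": 0,"ry": 0,"rz": 0},{"tx": 0,"ty": 0,"tz": 0,"rx": 0,"ry": 0,"rz": 0}]'

```text
time: 28.1
tool_pos: [553.3, -62.0, 290.3]
tcp_rot: [3.142, -0.0, 1.771]
contact_force: [0.3, 1.0, -4.9]
grip_width: 17.8
finger_force: 30.0
```

Request:
carry_out --plan '[{"tx": 0,"ty": 0,"tz": -0.7,"rx": 0,"ry": 0,"rz": 0},{"tx": 0,"ty": 0,"tz": 0,"rx": 0,"ry": 0,"rz": 0},{"tx": 0,"ty": 0,"tz": 0,"rx": 0,"ry": 0,"rz": 0}]'

```text
time: 28.4
tool_pos: [553.4, -62.1, 289.9]
tcp_rot: [3.141, 0.0, 1.771]
contact_force: [-0.9, -0.4, -3.3]
grip_width: 17.5
finger_force: 30.0
```

Request:
carry_out --plan '[{"tx": 0,"ty": 0,"tz": -0.6,"rx": 0,"ry": 0,"rz": 0},{"tx": 0,"ty": 0,"tz": 0,"rx": 0,"ry": 0,"rz": 0},{"tx": 0,"ty": 0,"tz": 0,"rx": 0,"ry": 0,"rz": 0}]'

```text
time: 28.7
tool_pos: [553.4, -62.2, 289.7]
tcp_rot: [3.141, 0.001, 1.771]
contact_force: [-1.0, -0.2, 3.7]
grip_width: 17.7
finger_force: 30.0
```

On the floor. Releasing and retreating upward and back.

Request:
carry_out --plan '[{"tx": 0,"ty": 0,"tz": 0,"rx": 0,"ry": 0,"rz": 0},{"tx": 0,"ty": 0,"tz": 0,"rx": 0,"ry": 0,"rz": 0},{"tx": 0,"ty": 0,"tz": 0,"rx": 0,"ry": 0,"rz": 0},{"tx": 0,"ty": 0,"tz": 20,"rx": 0,"ry": 0,"rz": 0},{"tx": 0,"ty": 0,"tz": 40,"rx": 0,"ry": 0,"rz": 0},{"tx": 0,"ty": 0,"tz": 40,"rx": 0,"ry": 0,"rz": 0},{"tx": 0,"ty": -40,"tz": 20,"rx": 0,"ry": 0,"rz": 0},{"tx": 0,"ty": -45,"tz": 0,"rx": 0,"ry": 0,"rz": 0},{"tx": 0,"ty": -45,"tz": 0,"rx": 0,"ry": 0,"rz": 0},{"tx": 0,"ty": 0,"tz": 0,"rx": 0,"ry": 0,"rz": 0},{"tx": 0,"ty": 0,"tz": 0,"rx": 0,"ry": 0,"rz": 0}]' --gripper 0.5

```text
time: 29.8
tool_pos: [553.4, -192.7, 408.4]
tcp_rot: [-3.141, -0.001, 1.769]
contact_force: [-0.1, 1.1, -0.7]
grip_width: 46.1
finger_force: 0.0
```

Run:
```python
from h import *
o=bot.get_obs();w=save('wrist','w8')[:,:,::-1];a=save('side','s8')[:,:,::-1]
print(o['time'],o['tool_pos'],o['contact_force'])
cv2.imwrite('pics/p8.png',np.hstack([cv2.resize(a[120:280,150:310],(384,384),interpolation=3),cv2.resize(w[:230,140:370],(384,384),interpolation=3)]))
```

```text
29.8 [ 553.35478122 -192.7376004   408.3537531 ] [-0.06406496  1.09702476 -0.70956958]
```

View pics/p8.png

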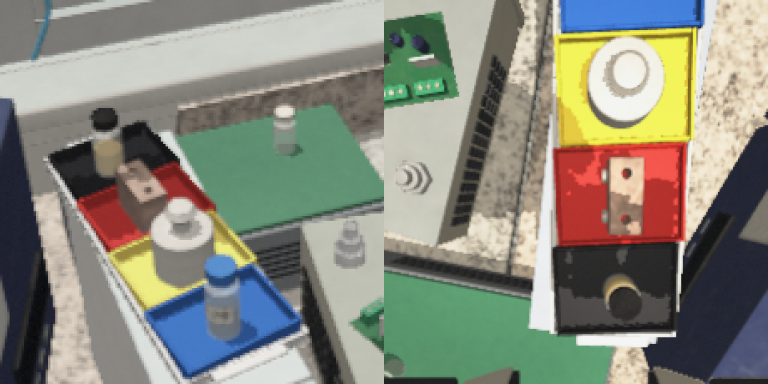

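All four pieces stand upright inside their own cells, and the white vial and the adapter are where they were. Handing in.

```bash
python3 -c "
from plant import bot
print(bot.close_job())"
```

```text
the job is handed in; nothing more can be done
None
```

The caddy is made up and handed in: the blue vial, black vial, copper block and steel weight each stand upright in their own cell, set down in that order, and the white vial and adapter were not touched.

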